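# Close the glued wooden panel with a turnbuckle cramp

### The arm

A 6-joint arm with a two-finger parallel gripper is mounted at the origin on the work surface. World frame = base frame: x ahead of the robot, y to its left, z up, the work surface at z = 0. Lengths are in m, angles in rad, forces in N, time in s.
With the tool pointing down it reaches from about 0.3 to 0.775 m from the base axis. Payload 14.6 kg.
Tool frame: the origin (TCP) lies at the very end of the fingers, on their centre line; the grasp point (between the pads) lies 19 mm behind it; z points along the fingers, y is the direction in which the jaws open and shut (so a half turn about z gives the same grasp; the last joint's range is limited). The gripper opens to 94 mm and grips with 3 to 60 N. Pads are 16 mm wide; open, the fingers measure 119 mm over their backs; the gripper's body (75 mm by 177 mm) begins 78 mm behind the grasp point.
Start: joints at [1.208, 0.3, 1.521, -0, 1.321, -0.067], TCP at [0.16, 0.526, 0.205] pointing down, gripper open.
Joint ranges: [-3.03, 3.03], [-0.79, 2.21], [0.23, 2.52], [-1.04, 4.18], [0, 3.07], [-2.55, 2.55]. Speed limits (rad/s): [2.22, 2.22, 2.57, 3.14, 3.14, 3.14].

### API

Orientations are given as [roll, pitch, yaw] about the fixed x, y, z axes, in that order (R = Rz(yaw) Ry(pitch) Rx(roll)).
In Python, from station import ctrl, vision, ticket gives the robot as it stands.
- The arm moves only by the tool step_arm, never from a script. Its argument "steps" is a list of rows, each an object of numbers: "x", "y", "z": the shift along the tool's x, y, z in m; "ax", "ay", "az": the turn, a rotation vector about the tool's x, y, z in degrees; "claw": the finger opening in m, from 0 to 0.094. A call has 1 to 5 rows; each row shifts and turns the pose as measured when the row begins, along the tool's axes as they then stand; what a row does not reach is not made up. A row lasts 1/12 s, in which the tool goes at most 41.7 mm and 7.16 degrees, less where a joint would pass 70% of its speed; a pose out of reach is approached as far as the arm can. A call with a gripper value outside its range is refused whole. The fingers move at their own pace and stop on an object; "grip_force" is the grip in N (left out, the last holds). Time passes only in rows, so rows that do not move let the fingers close. It gives the time, the measured TCP pose, the force and the opening at its end, in the units of the state.
- ctrl.get_obs(): the state, without advancing time (a new reading comes with each control period).
- vision.camera(name): name is "side" or "top"; returns (picture, depth): 384x512x3 uint8, red, green, blue; 384x512 float32, m along the optical axis (not along the pixel's ray), 0 where there is no reading.
- vision.camera_params(name): a dict with "fov_y" (degrees; the focal length in pixels is half the picture's height over the tangent of half this angle, whatever the lens; pixels are square), "cx", "cy" (the principal point, pixels), "origin" and "attitude" of the camera in the world. Camera axes: x right, y up, looking along -z (the intrinsics and any distortion apply to the point x, -y, -z); pixel columns grow to the right and rows downward; lengths in m; the calibration is good to about 2 mm. A picture is of the moment at which its call begins. camera_params takes no time and is no camera call.
- ticket.hand_in(): hands the job in, once; it reports no verdict.
The state is a dict: "time_s": time; "qpos": joint angles; "joint_vel": joint speeds; "tau": joint torques, N m; "ee_pos": TCP position; "eef_rot": TCP orientation; "force": force on the tool from outside, world axes, zero at the start; "moment": the same for the moment, N m; "grip_width": finger opening in m.
Only numpy, scipy, OpenCV 4.12 (cv2) and the standard library are available. Lean on these libraries where they do the work, as an engineer would, in place of code of your own. Each camera call takes 0.05 s, during which the arm holds its last target.

### The job

In the cramp with the orange ball handle, draw the two dark halves of the freshly glued wooden panel together: swing the handle up and over towards the boards as far as it goes, so that the turnbuckle pulls in both threaded ends and the joint closes, then let go. Leave the other cramp, with the green ball handle, as it is.

Things in the scene. Friction and masses are not known exactly. Their poses are not given: they have to be found in the camera images.
- cramp_knob (a point): Centre of the orange ball, 28 mm wide, on a 10 mm steel bar out of the middle of the turnbuckle body, 85 mm from its level axis. Slack, the bar leans 50 degrees from upright, away from the boards (up to 29 degrees less at the start). It swings up, over the top and down to a stop 42 degrees past upright on the boards' side; light friction (4 N at the ball), stays where left.
- cramp_left_end (a point): Point on the turnbuckle's axis, 55 mm above the table, in the grey jaw block (26 mm across the axis, 24 mm along it, top 72 mm above the table) of its left end seen from the robot. The axis runs from here to the right end; the handle swings about it, half-way between. Dark boards, top 47 mm high, lie beside the axis on its side away from the robot. Fixed plywood base 200 x 260 mm.
- cramp_right_end (a point): The same point in the jaw block at the right end of this turnbuckle, 55 mm above the table. Both ends slide in along the axis, 8 mm each per radian of handle: fully slack they are 196 mm apart, with the boards touching 170 mm, so the gap between the boards is their distance less 170 mm.
- spare_knob (a point): Centre of the green ball on the handle of the other cramp, of the same build and sizes, with pale boards that are not yet glued; to be left as it is.

How it is judged:
By the outcome, as a careful person would: the job done as asked, in the order asked, and still so for the second after the job is handed in, with the robot touching nothing.
It also fails if it takes over 32 s, if anything falls off the work surface, if the arm or the gripper's body presses on something with over 40 N, if the wrist force passes 120 N, or if a joint passes its speed limit or range.

## Working session

There is one attempt and no reset: what is moved stays moved. The work goes in short steps, Python scripts to look and compute and a tool call to move; the robot and the scene stay as the last step left them, time stands still between calls to the robot, and variables do not carry over. Pictures are saved under pics/ and viewed, and the job is handed in when it is done.

Besides the shell and the picture viewer there is one more tool, called by a JSON object that holds its "method" and its "body", one argument or row to a line. step_arm: Moves the arm, as the interface text tells. Its arguments: {"type":"object","properties":{"steps":{"type":"array"},"grip_force":{"type":"number"}},"required":["steps"]}

```bash
mkdir -p pics; ls; python3 - <<'E'
from station import ctrl, vision, ticket
import cv2,numpy as np,json
print(ctrl.get_obs())
for n in("side","top"):
    p,d=vision.camera(n); np.savez(f"pics/{n}0.npz",p=p,d=d)
    cv2.imwrite(f"pics/{n}0.png",p[:,:,::-1]); print(n,vision.camera_params(n))
E
```

```text
pics
{'time_s': 0.0, 'qpos': array([ 1.20841180e+00,  3.00457356e-01,  1.52155870e+00, -2.52526718e-05,
        1.32069139e+00, -6.65999547e-02]), 'joint_vel': array([ 0.00223569, -0.00232993,  0.00145473,  0.00081275, -0.00047406,
        0.00144328]), 'tau': array([ 5.19405803e-04, -5.31814992e+01, -3.52747321e+01,  7.08957645e-02,
        2.44008604e-02, -9.30212195e-05]), 'ee_pos': array([0.16023946, 0.52587694, 0.20490333]), 'eef_rot': array([-3.14047870e+00, -4.97850971e-05,  2.84581432e+00]), 'force': array([-0.36869412,  0.25836801,  0.15265619]), 'moment': array([-0.01417386,  0.00569126,  0.03762077]), 'grip_width': 0.09392873193320925}
side {'fov_y': 56.5855066003225, 'cx': 254.6246231074764, 'cy': 193.26928889031788, 'origin': array([0.24716519, 0.54735916, 0.56198992]), 'attitude': array([ 0.96162976,  0.02001492, -2.6850969 ])}
top {'fov_y': 52.93587667803644, 'cx': 249.9510146892486, 'cy': 193.4596195043128, 'origin': array([ 0.45841724, -0.00581742,  1.1531196 ]), 'attitude': array([ 0.03920765,  0.00773128, -1.57089995])}
```

View pics/side0.png

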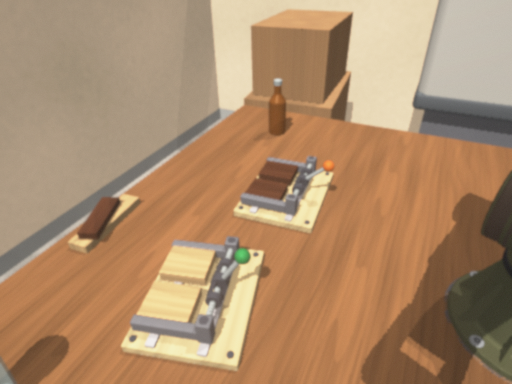

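View pics/top0.png

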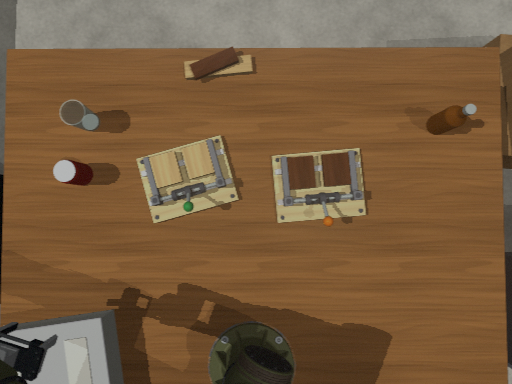

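The side view shows the orange ball at about (329,166) and the dark boards behind it, with the green ball at (242,256). In the top view the orange ball is at (328,222) and the orange cramp's axis runs from about (285,201) to (362,196).

```bash
cat > h.py <<'E'
import numpy as np,cv2
from scipy.spatial.transform import Rotation as R
from station import vision
def cam(n):
    c=vision.camera_params(n); f=192/np.tan(np.radians(c["fov_y"]/2))
    return f,c["cx"],c["cy"],np.array(c["origin"]),R.from_euler("xyz",c["attitude"]).as_matrix()
def ray(n,u,v):
    f,cx,cy,o,M=cam(n); return o,M@np.array([(u-cx)/f,-(v-cy)/f,-1])
def plane(n,u,v,z):
    o,d=ray(n,u,v); return o+d*(z-o[2])/d[2]
def depthpt(n,u,v,dep):
    o,d=ray(n,u,v); return o+d*dep
def proj(n,P):
    f,cx,cy,o,M=cam(n); q=M.T@(np.array(P)-o); return cx+f*q[0]/-q[2], cy-f*q[1]/-q[2]
def tri(a,b):
    (o1,d1),(o2,d2)=a,b; A=np.stack([d1,-d2],1); t=np.linalg.lstsq(A,o2-o1,rcond=None)[0]
    p,q=o1+d1*t[0],o2+d2*t[1]; return (p+q)/2,np.linalg.norm(p-q)
def blob(p,col):
    h=cv2.cvtColor(p,cv2.COLOR_RGB2HSV)
    lo,hi={"o":((4,190,150),(14,255,255)),"g":((55,120,60),(85,255,255))}[col]
    m=cv2.inRange(h,lo,hi); n,l,s,c=cv2.connectedComponentsWithStats(m)
    return sorted([(int(s[i,4]),*np.round(c[i],2)) for i in range(1,n)],reverse=True)[:3],m
E
python3 - <<'E'
from h import *
D={n:np.load(f"pics/{n}0.npz") for n in("side","top")}
for c in "og":
    r={}
    for n in D:
        b,m=blob(D[n]["p"],c);print(c,n,b);r[n]=b[0]
        u,v=r[n][1:];d=D[n]["d"];print(depthpt(n,u,v,d[int(round(v)),int(round(u))]+.01))
    print(tri(ray("side",*r["side"][1:]),ray("top",*r["top"][1:])))
# table depth checks
for u,v in((100,300),(400,280),(250,120)):
    print(depthpt("top",u,v,D["top"]["d"][v,u]))
for u,v in((300,260),(150,200)): print(depthpt("side",u,v,D["side"]["d"][v,u]))
a=cv2.resize(D["top"]["p"][135:235,260:380],None,fx=6,fy=6,interpolation=2)
cv2.imwrite("pics/topc.png",a[:,:,::-1])
a=cv2.resize(D["side"]["p"][145:240,225:345],None,fx=6,fy=6,interpolation=2)
cv2.imwrite("pics/sidec.png",a[:,:,::-1])
E
```

```text
o side [(2, np.float64(329.5), np.float64(168.0)), (1, np.float64(326.0), np.float64(168.0))]
[ 0.42175376 -0.20293566  0.11017764]
o top [(42, np.float64(327.6), np.float64(220.76))]
[ 0.42577865 -0.20602123  0.11534876]
(array([ 0.42426567, -0.20804816,  0.10677927]), np.float64(0.002587649655140657))
g side [(93, np.float64(241.22), np.float64(254.55))]
[0.46722673 0.17021696 0.13227368]
g top [(59, np.float64(187.47), np.float64(205.93))]
[0.46549217 0.16817239 0.12895558]
(array([0.46669538, 0.16845846, 0.13082995]), np.float64(0.0027073656428707135))
[ 0.18629131  0.44997877 -0.00401961]
[ 0.24691952 -0.44151135 -0.00218867]
[0.72508136 0.00291489 0.0010033 ]
[0.41154608 0.0155725  0.00068037]
[ 0.85381131 -0.02220203  0.00236504]
```

View pics/topc.png

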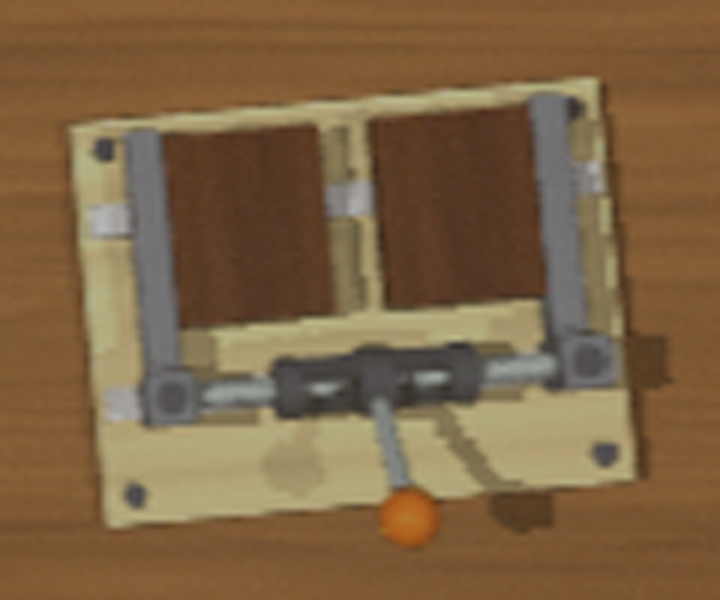

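View pics/sidec.png

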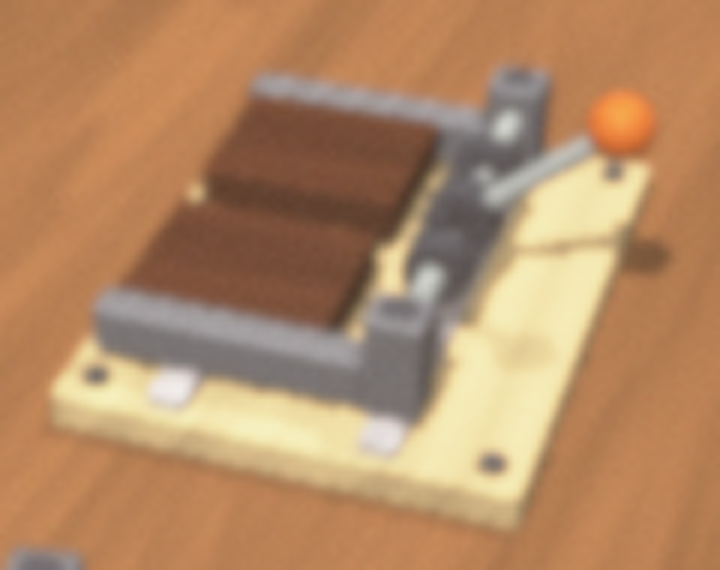

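The crops show the left jaw block top at about (288.3,200.8), the right one at (357.5,194.7) and the ball centre at (328,221) in the top view. In the side view the ball centre is about (328.6,165.0).

```bash
python3 - <<'E'
from h import *
L=plane("top",288.3,200.8,.072);Rr=plane("top",357.5,194.7,.072)
print(L,Rr,np.linalg.norm(L-Rr))
# side: near block top crop (400,310), far (522,75)
for u,v in((400,308),(522,76)): print("side",plane("side",225+u/6-.4,145+v/6-.4,.072))
S=np.load("pics/side0.npz")["p"];T=np.load("pics/top0.npz")["p"]
def ob(p):
    h=cv2.cvtColor(p,cv2.COLOR_RGB2HSV);m=cv2.inRange(h,(3,205,170),(18,255,255));n,l,s,c=cv2.connectedComponentsWithStats(m)
    return sorted([(int(s[i,4]),c[i].round(2),s[i,:4]) for i in range(1,n)],key=lambda a:-a[0])[:2]
print(ob(S),ob(T))
K,e=tri(ray("side",328.4,165.1),ray("top",327.8,221.0));print(K,e)
M=(L+Rr)/2;M[2]=.055;a=(Rr-L);a/=np.linalg.norm(a);t=np.cross([0,0,1],a)
for t in (t,): 
  d=K-M;print("axis yaw",np.degrees(np.arctan2(a[1],a[0])),"boards dir",t,"along",d@a,"toward boards",d@t,"up",d[2],"r",np.hypot(d@t,d[2]),"lean",np.degrees(np.arctan2(d@t,d[2])))
E
```

```text
[ 0.48020574 -0.10489852  0.072     ] [ 0.49723184 -0.29853823  0.072     ] 0.19438678977675491
side [ 0.48177824 -0.10496133  0.072     ]
side [ 0.49829407 -0.30234776  0.072     ]
[] [(16, array([326.75, 221.06]), array([325, 218,   5,   7], dtype=int32)), (1, array([329., 220.]), array([329, 220,   1,   1], dtype=int32))]
[ 0.42559226 -0.20636345  0.11561449] 0.0009320165596134241
axis yaw -84.9750954208382 boards dir [ 0.99615672  0.08758875 -0.        ] along -0.0009019469298362678 toward boards -0.06329077625674578 up 0.06061449197214513 r 0.08763469059808851 lean -46.2373642943761
```

Check: the ball is 88 mm from the axis (85 expected), leaning about −46° and centred along the axis. The ends are 195–196 mm apart. I'll grip the ball with the jaws along the axis (yaw ≈ 5°) and carry it along the arc. First comes the turn and the transfer.

{"method": "step_arm", "body": {
  "steps": [
    {"az": 7.1, "claw": 0.06},
    {"az": 7.1},
    {"az": 7.1},
    {"az": 7.1},
    {"az": 7.1}
  ]
}}

```text
validation failed for argument at $.st...
```

{"method": "step_arm", "body": {
  "steps": [
    {"az": 7.1},
    {"az": 7.1},
    {"az": 7.1},
    {"az": 7.1},
    {"az": 7.1}
  ]
}}

```text
validation failed for argument at $.st...
```

{"method": "step_arm", "body": {
  "steps": [
    {"x": 0, "y": 0, "z": 0, "ax": 0, "ay": 0, "az": 7.1, "claw": 0.06},
    {"x": 0, "y": 0, "z": 0, "ax": 0, "ay": 0, "az": 7.1, "claw": 0.06},
    {"x": 0, "y": 0, "z": 0, "ax": 0, "ay": 0, "az": 7.1, "claw": 0.06},
    {"x": 0, "y": 0, "z": 0, "ax": 0, "ay": 0, "az": 7.1, "claw": 0.06},
    {"x": 0, "y": 0, "z": 0, "ax": 0, "ay": 0, "az": 7.1, "claw": 0.06}
  ]
}}

```text
time_s: 0.52
ee_pos: [0.1599, 0.5251, 0.2031]
eef_rot: [-3.138, 0.002, 2.219]
force: [-0.5, 0.2, -0.2]
grip_width: 0.0639
```

{"method": "step_arm", "body": {
  "steps": [
    {"x": 0, "y": 0.02, "z": -0.005, "ax": 0, "ay": 0, "az": 7.1, "claw": 0.06},
    {"x": 0, "y": 0.02, "z": 0, "ax": 0, "ay": 0, "az": 7.1, "claw": 0.06},
    {"x": 0, "y": 0.02, "z": 0, "ax": 0, "ay": 0, "az": 7.1, "claw": 0.06},
    {"x": 0, "y": 0.02, "z": 0, "ax": 0, "ay": 0, "az": 7.1, "claw": 0.06},
    {"x": 0, "y": 0.02, "z": 0, "ax": 0, "ay": 0, "az": 7.1, "claw": 0.06}
  ]
}}

```text
time_s: 0.93
ee_pos: [0.2505, 0.5642, 0.2069]
eef_rot: [-3.138, 0.007, 1.595]
force: [-0.1, 0.4, -0.1]
grip_width: 0.0604
```

{"method": "step_arm", "body": {
  "steps": [
    {"x": -0.036, "y": 0.018, "z": 0, "ax": 0, "ay": 0, "az": 0, "claw": 0.06},
    {"x": -0.036, "y": 0.018, "z": 0, "ax": 0, "ay": 0, "az": 0, "claw": 0.06},
    {"x": -0.036, "y": 0.018, "z": 0, "ax": 0, "ay": 0, "az": 0, "claw": 0.06},
    {"x": -0.036, "y": 0.018, "z": 0, "ax": 0, "ay": 0, "az": 0, "claw": 0.06},
    {"x": -0.036, "y": 0.018, "z": 0, "ax": 0, "ay": 0, "az": 0, "claw": 0.06}
  ]
}}

```text
time_s: 1.35
ee_pos: [0.3457, 0.3831, 0.2016]
eef_rot: [-3.133, 0.013, 1.588]
force: [1.5, 0.3, 0.9]
grip_width: 0.0602
```

{"method": "step_arm", "body": {
  "steps": [
    {"x": -0.039, "y": 0.003, "z": -0.003, "ax": 0, "ay": 0, "az": 0, "claw": 0.06},
    {"x": -0.039, "y": 0.003, "z": -0.003, "ax": 0, "ay": 0, "az": 0, "claw": 0.06},
    {"x": -0.039, "y": 0.003, "z": -0.003, "ax": 0, "ay": 0, "az": 0, "claw": 0.06},
    {"x": -0.039, "y": 0.003, "z": -0.003, "ax": 0, "ay": 0, "az": 0, "claw": 0.06},
    {"x": -0.039, "y": 0.003, "z": -0.003, "ax": 0, "ay": 0, "az": 0, "claw": 0.06}
  ]
}}

```text
time_s: 1.77
ee_pos: [0.3642, 0.1787, 0.2172]
eef_rot: [-3.13, 0.016, 1.588]
force: [1.7, -0.2, 1.6]
grip_width: 0.0598
```

{"method": "step_arm", "body": {
  "steps": [
    {"x": -0.039, "y": 0.003, "z": -0.001, "ax": 0, "ay": 0, "az": 7.1, "claw": 0.06},
    {"x": -0.039, "y": 0.003, "z": -0.001, "ax": 0, "ay": 0, "az": 0, "claw": 0.06},
    {"x": -0.039, "y": 0.003, "z": -0.001, "ax": 0, "ay": 0, "az": 0, "claw": 0.06},
    {"x": -0.039, "y": 0.003, "z": -0.001, "ax": 0, "ay": 0, "az": 0, "claw": 0.06},
    {"x": -0.039, "y": 0.003, "z": -0.001, "ax": 0, "ay": 0, "az": 0, "claw": 0.06}
  ]
}}

```text
time_s: 2.18
ee_pos: [0.3599, -0.0254, 0.2258]
eef_rot: [-3.133, 0.017, 1.458]
force: [1.3, 0.5, -0.0]
grip_width: 0.0601
```

{"method": "step_arm", "body": {
  "steps": [
    {"x": -0.03, "y": 0.018, "z": 0, "ax": 0, "ay": 0, "az": 7.1, "claw": 0.06},
    {"x": -0.028, "y": 0.022, "z": 0, "ax": 0, "ay": 0, "az": 7.1, "claw": 0.06},
    {"x": -0.026, "y": 0.026, "z": 0, "ax": 0, "ay": 0, "az": 7.1, "claw": 0.06},
    {"x": -0.024, "y": 0.028, "z": 0, "ax": 0, "ay": 0, "az": 7.1, "claw": 0.06},
    {"x": -0.02, "y": 0.03, "z": 0, "ax": 0, "ay": 0, "az": 7.1, "claw": 0.06}
  ]
}}

```text
time_s: 2.6
ee_pos: [0.4292, -0.2015, 0.2287]
eef_rot: [3.136, 0.018, 0.832]
force: [-0.2, 1.9, 0.4]
grip_width: 0.0602
```

{"method": "step_arm", "body": {
  "steps": [
    {"x": 0, "y": 0, "z": 0, "ax": 0, "ay": 0, "az": 7.1, "claw": 0.06},
    {"x": 0, "y": 0, "z": 0, "ax": 0, "ay": 0, "az": 7.1, "claw": 0.06},
    {"x": 0, "y": 0, "z": 0, "ax": 0, "ay": 0, "az": 7.1, "claw": 0.06},
    {"x": 0, "y": 0, "z": 0, "ax": 0, "ay": 0, "az": 7.1, "claw": 0.06},
    {"x": 0, "y": 0, "z": 0, "ax": 0, "ay": 0, "az": 7.1, "claw": 0.06}
  ]
}}

```text
time_s: 3.02
ee_pos: [0.4294, -0.2086, 0.2255]
eef_rot: [3.13, 0.016, 0.207]
force: [0.8, -0.6, -0.4]
grip_width: 0.0604
```

{"method": "step_arm", "body": {
  "steps": [
    {"x": -0.003, "y": -0.002, "z": 0.02, "ax": 0, "ay": 1, "az": 6.8, "claw": 0.06},
    {"x": 0, "y": 0, "z": 0.03, "ax": 0, "ay": 0, "az": 0, "claw": 0.06},
    {"x": 0, "y": 0, "z": 0.02, "ax": 0, "ay": 0, "az": 0, "claw": 0.06},
    {"x": 0, "y": 0, "z": 0, "ax": 0, "ay": 0, "az": 0, "claw": 0.06}
  ]
}}

```text
time_s: 3.35
ee_pos: [0.4259, -0.2084, 0.1534]
eef_rot: [3.128, -0.005, 0.074]
force: [-0.3, 0.5, -1.5]
grip_width: 0.06
```

```bash
python3 - <<'E'
from h import *
from station import ctrl
o=ctrl.get_obs();print(o["ee_pos"],o["eef_rot"],o["qpos"])
p,d=vision.camera("side");cv2.imwrite("pics/side1.png",cv2.resize(p[90:250,220:400],None,fx=4,fy=3.75)[:,:,::-1])
E
```

```text
[ 0.42590573 -0.20836477  0.15342191] [ 3.12826705 -0.00454601  0.07363478] [-0.5274423   0.17791506  1.79980329 -0.00921305  1.15260473  0.97344362]
```

View pics/side1.png

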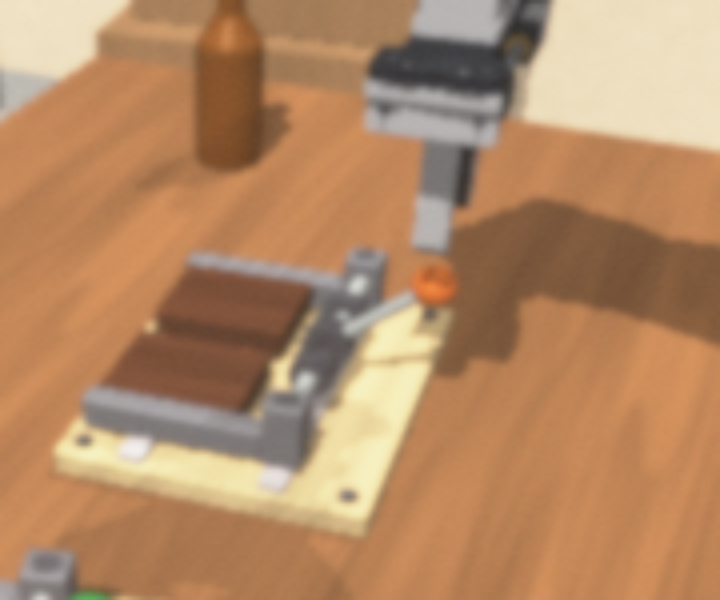

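The fingers stand right above the orange ball (crop 435,285), lined up with it. Descending 58 mm to put the pads on the ball centre, then closing.

{"method": "step_arm", "body": {
  "steps": [
    {"x": 0, "y": -0.002, "z": 0.03, "ax": 0.7, "ay": 0, "az": 0, "claw": 0.06},
    {"x": 0, "y": 0, "z": 0.02, "ax": 0, "ay": 0, "az": 0, "claw": 0.06},
    {"x": 0, "y": 0, "z": 0.006, "ax": 0, "ay": 0, "az": 0, "claw": 0.06},
    {"x": 0, "y": 0, "z": 0, "ax": 0, "ay": 0, "az": 0, "claw": 0.06}
  ]
}}

```text
time_s: 3.73
ee_pos: [0.4291, -0.2083, 0.1027]
eef_rot: [3.137, -0.011, 0.076]
force: [-0.2, -0.2, 0.1]
grip_width: 0.0597
```

{"method": "step_arm", "body": {
  "steps": [
    {"x": 0, "y": 0, "z": 0, "ax": 0, "ay": 0, "az": 0, "claw": 0.045},
    {"x": 0, "y": 0, "z": 0, "ax": 0, "ay": 0, "az": 0, "claw": 0.04}
  ],
  "grip_force": 15
}}

```text
time_s: 3.9
ee_pos: [0.4301, -0.2088, 0.1052]
eef_rot: [3.135, -0.013, 0.076]
force: [0.4, 0.0, 0.4]
grip_width: 0.05
```

{"method": "step_arm", "body": {
  "steps": [
    {"x": -0.003, "y": -0.002, "z": 0.009, "ax": 0, "ay": -0.6, "az": 0, "claw": 0.04},
    {"x": 0, "y": 0, "z": 0.001, "ax": 0, "ay": 0, "az": 0, "claw": 0.034}
  ]
}}

```text
time_s: 4.07
ee_pos: [0.4279, -0.2076, 0.097]
eef_rot: [3.133, -0.005, 0.076]
force: [-0.6, -0.1, -0.2]
grip_width: 0.0368
```

```bash
python3 - <<'E'
from h import *
from station import ctrl
o=ctrl.get_obs();print(o["ee_pos"],o["eef_rot"],o["grip_width"])
p,d=vision.camera("side");cv2.imwrite("pics/side2.png",cv2.resize(p[90:250,220:400],None,fx=4,fy=3.75)[:,:,::-1])
E
```

```text
[ 0.42791734 -0.2076443   0.09699709] [ 3.13275225 -0.00456635  0.07610779] 0.03677295286680824
```

View pics/side2.png

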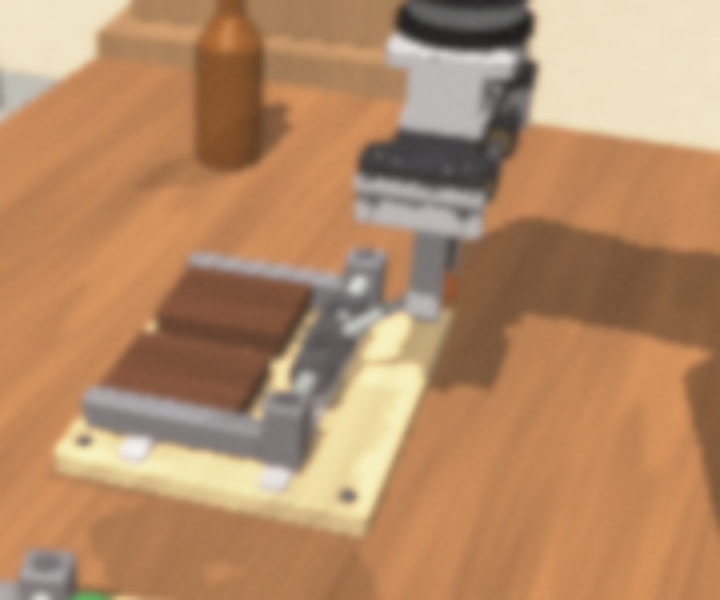

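The near finger covers the ball. A sliver of orange still shows at its right (452,288), so the ball sits about 2–3 mm nearer the robot. Shifting by that and closing.

{"method": "step_arm", "body": {
  "steps": [
    {"x": -0.003, "y": 0, "z": 0.001, "ax": 0, "ay": 0, "az": 0, "claw": 0.034},
    {"x": 0, "y": 0, "z": 0, "ax": 0, "ay": 0, "az": 0, "claw": 0.02},
    {"x": 0, "y": 0, "z": 0, "ax": 0, "ay": 0, "az": 0, "claw": 0.015},
    {"x": 0, "y": 0, "z": 0, "ax": 0, "ay": 0, "az": 0, "claw": 0.015}
  ],
  "grip_force": 15
}}

```text
time_s: 4.45
ee_pos: [0.4251, -0.2066, 0.0967]
eef_rot: [3.135, -0.006, 0.076]
force: [1.7, -4.1, -2.6]
grip_width: 0.0266
```

Gripped, with 27 mm opening on the 28 mm ball. Starting the swing along the 85 mm arc.

{"method": "step_arm", "body": {
  "steps": [
    {"x": 0.007, "y": 0, "z": -0.0065, "ax": 0, "ay": 0, "az": 0, "claw": 0.015},
    {"x": 0.007, "y": 0, "z": -0.0055, "ax": 0, "ay": 0, "az": 0, "claw": 0.015},
    {"x": 0.0075, "y": 0, "z": -0.0045, "ax": 0, "ay": 0, "az": 0, "claw": 0.015}
  ]
}}

```text
time_s: 4.7
ee_pos: [0.4447, -0.205, 0.1127]
eef_rot: [3.137, -0.0, 0.075]
force: [-2.7, -1.1, -4.4]
grip_width: 0.0269
```

{"method": "step_arm", "body": {
  "steps": [
    {"x": 0.0095, "y": 0, "z": -0.003, "ax": 0, "ay": 0, "az": 0, "claw": 0.015},
    {"x": 0.01, "y": 0, "z": -0.0035, "ax": 0, "ay": 0, "az": 0, "claw": 0.015},
    {"x": 0.0105, "y": 0, "z": -0.002, "ax": 0, "ay": 0, "az": 0, "claw": 0.015}
  ]
}}

```text
time_s: 4.95
ee_pos: [0.4752, -0.2023, 0.123]
eef_rot: [3.138, 0.004, 0.075]
force: [-6.0, 0.3, 0.1]
grip_width: 0.0271
```

{"method": "step_arm", "body": {
  "steps": [
    {"x": 0.011, "y": 0, "z": -0.0005, "ax": 0, "ay": 0, "az": 0, "claw": 0.015},
    {"x": 0.0105, "y": 0, "z": 0.0005, "ax": 0, "ay": 0, "az": 0, "claw": 0.015},
    {"x": 0.0105, "y": 0, "z": 0.0015, "ax": 0, "ay": 0, "az": 0, "claw": 0.015}
  ]
}}

```text
time_s: 5.2
ee_pos: [0.5092, -0.1994, 0.1235]
eef_rot: [3.138, 0.005, 0.075]
force: [-4.9, -0.4, -2.6]
grip_width: 0.0265
```

{"method": "step_arm", "body": {
  "steps": [
    {"x": 0.009, "y": 0, "z": 0.005, "ax": 0, "ay": 0, "az": 0, "claw": 0.015},
    {"x": 0.01, "y": 0, "z": 0.004, "ax": 0, "ay": 0, "az": 0, "claw": 0.015},
    {"x": 0.009, "y": 0, "z": 0.005, "ax": 0, "ay": 0, "az": 0, "claw": 0.015}
  ]
}}

```text
time_s: 5.45
ee_pos: [0.5419, -0.1967, 0.1129]
eef_rot: [3.136, -0.001, 0.076]
force: [0.4, -0.2, 0.1]
grip_width: 0.0177
```

The opening dropped to 18 mm, so the ball may be slipping out. Looking.

```bash
python3 - <<'E'
from h import *
from station import ctrl
p,d=vision.camera("side");cv2.imwrite("pics/side3.png",cv2.resize(p[90:250,220:400],None,fx=4,fy=3.75)[:,:,::-1])
p,d=vision.camera("top");cv2.imwrite("pics/top3.png",cv2.resize(p[135:235,260:380],None,fx=6,fy=6)[:,:,::-1])
E
```

```text
(no output)
```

View pics/side3.png

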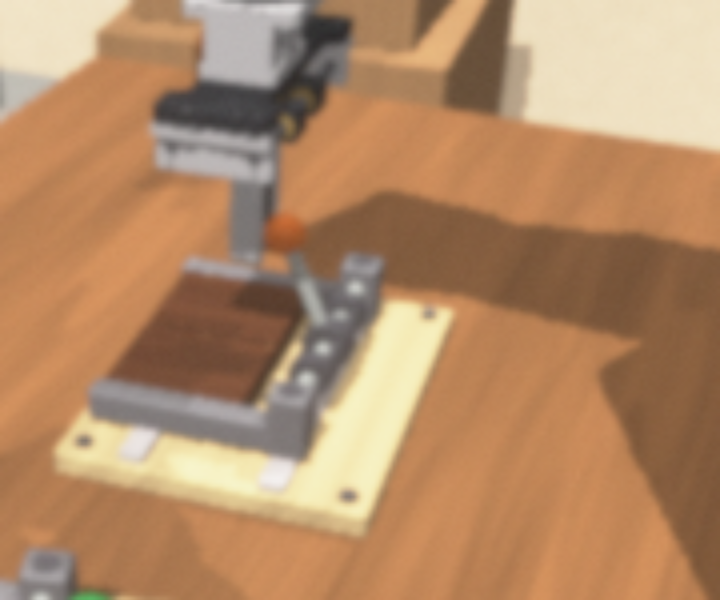

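View pics/top3.png

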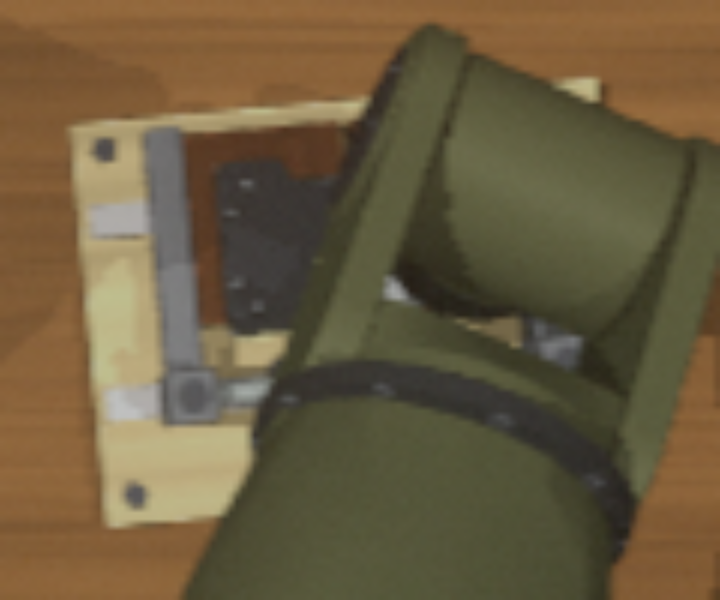

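The ball has slipped out of the pads at about 25–30° past upright, and it now sits on the robot side of the fingers at crop (286,233). I'll open, lift clear, come in behind the ball with closed fingers and push it to the stop.

{"method": "step_arm", "body": {
  "steps": [
    {"x": 0.01, "y": 0, "z": 0, "ax": 0, "ay": 0, "az": 0, "claw": 0.04},
    {"x": 0.01, "y": 0, "z": -0.02, "ax": 0, "ay": 0, "az": 0, "claw": 0.04},
    {"x": 0, "y": 0, "z": -0.035, "ax": 0, "ay": 0, "az": 0, "claw": 0.02},
    {"x": -0.02, "y": 0, "z": -0.01, "ax": 0, "ay": 0, "az": 0, "claw": 0.0}
  ]
}}

```text
time_s: 5.88
ee_pos: [0.5422, -0.1954, 0.1753]
eef_rot: [3.14, 0.005, 0.077]
force: [-0.8, 0.8, 0.4]
grip_width: 0.0187
```

```bash
cat > ball.py <<'E'
from h import *
from station import ctrl
import sys
p,d=vision.camera("side");cv2.imwrite(f"pics/{sys.argv[1]}.png",cv2.resize(p[90:250,220:400],None,fx=4,fy=3.75)[:,:,::-1])
h=cv2.cvtColor(p,cv2.COLOR_RGB2HSV);m=cv2.inRange(h,(2,170,110),(16,255,255));m[:,:260]=0;m[:,345:]=0;m[:120]=0;m[200:]=0
n,l,s,c=cv2.connectedComponentsWithStats(m);i=1+np.argmax(s[1:,4]);print(s[i],c[i])
M=np.array([.4895,-.2025,.055]);a=np.array([.0872,-.9962,0]);t=np.array([.9962,.0872,0])
o,r=ray("side",*c[i]);P=o+r*(((M-o)@a)/(r@a));q=P-M
print("ball",P,"t",q@t,"up",q[2],"r",np.hypot(q@t,q[2]),"lean",np.degrees(np.arctan2(q@t,q[2])))
o=ctrl.get_obs();print(o["time_s"],o["ee_pos"],o["force"],o["grip_width"])
E
python3 ball.py side4
```

```text
[286 147  11  10  84] [290.55952381 151.42857143]
ball [ 0.5232537  -0.19954545  0.13532213] t 0.03388307417174271 up 0.08032213192810994 r 0.08717630178439847 lean 22.87195434765507
5.9333 [ 0.53866897 -0.19581122  0.17517714] [-2.12898983 -1.26452019  0.56176417] 0.014832531226175748
```

View pics/side4.png

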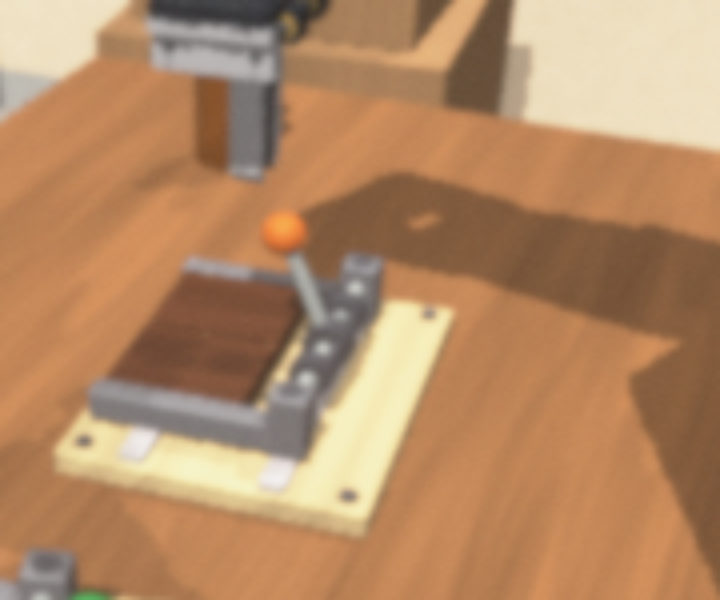

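Clean view: the ball at crop (285,231) leans 22.9° past upright, at (0.523, −0.200, 0.135). Going behind it.

{"method": "step_arm", "body": {
  "steps": [
    {"x": -0.025, "y": 0.002, "z": 0, "ax": 0, "ay": 0, "az": 0, "claw": 0.0},
    {"x": -0.023, "y": 0, "z": 0, "ax": 0, "ay": 0, "az": 0, "claw": 0.0},
    {"x": 0, "y": 0, "z": 0, "ax": 0, "ay": 0, "az": 0, "claw": 0.0}
  ]
}}

```text
time_s: 6.18
ee_pos: [0.4885, -0.2017, 0.1761]
eef_rot: [3.139, 0.005, 0.077]
force: [-1.0, -0.8, 0.2]
grip_width: 0.0004
```

{"method": "step_arm", "body": {
  "steps": [
    {"x": -0.001, "y": 0, "z": 0.025, "ax": 0, "ay": 0, "az": 0, "claw": 0.0},
    {"x": 0, "y": 0, "z": 0.018, "ax": 0, "ay": 0, "az": 0, "claw": 0.0},
    {"x": 0, "y": 0, "z": 0.002, "ax": 0, "ay": 0, "az": 0, "claw": 0.0}
  ]
}}

```text
time_s: 6.43
ee_pos: [0.4875, -0.2027, 0.1316]
eef_rot: [3.137, 0.001, 0.075]
force: [-0.8, -0.5, 0.1]
grip_width: 0.0006
```

{"method": "step_arm", "body": {
  "steps": [
    {"x": 0.01, "y": 0, "z": 0, "ax": 0, "ay": 0, "az": 0, "claw": 0.0},
    {"x": 0.008, "y": 0, "z": 0.003, "ax": 0, "ay": 0, "az": 0, "claw": 0.0},
    {"x": 0.006, "y": 0, "z": 0.004, "ax": 0, "ay": 0, "az": 0, "claw": 0.0}
  ]
}}

```text
time_s: 6.68
ee_pos: [0.5132, -0.201, 0.1256]
eef_rot: [3.137, 0.002, 0.074]
force: [-2.7, -0.0, 2.8]
grip_width: 0.0005
```

{"method": "step_arm", "body": {
  "steps": [
    {"x": 0.006, "y": 0, "z": 0.004, "ax": 0, "ay": 0, "az": 0, "claw": 0.0},
    {"x": 0.004, "y": 0, "z": 0.003, "ax": 0, "ay": 0, "az": 0, "claw": 0.0}
  ]
}}

```text
time_s: 6.85
ee_pos: [0.5247, -0.2002, 0.1189]
eef_rot: [3.137, 0.003, 0.075]
force: [-37.9, -1.1, 33.3]
grip_width: 0.0005
```

The force jumped to about 50 N along the push, so the stop seems reached. Backing off and checking.

{"method": "step_arm", "body": {
  "steps": [
    {"x": -0.008, "y": 0, "z": -0.004, "ax": 0, "ay": 0, "az": 0, "claw": 0.0},
    {"x": -0.015, "y": 0, "z": -0.03, "ax": 0, "ay": 0, "az": 0, "claw": 0.0},
    {"x": 0, "y": 0, "z": -0.03, "ax": 0, "ay": 0, "az": 0, "claw": 0.0}
  ]
}}

```text
time_s: 7.1
ee_pos: [0.5013, -0.2004, 0.1784]
eef_rot: [3.141, 0.012, 0.077]
force: [0.6, -0.8, 1.1]
grip_width: 0.0004
```

```bash
python3 ball.py side5
```

```text
[277 151  10   9  73] [281.26027397 154.95890411]
ball [ 0.54718564 -0.19745062  0.12098395] t 0.05790673593083836 up 0.06598394763893117 r 0.08778992773764571 lean 41.26980746232379
7.15 [ 0.50388424 -0.20112212  0.18453074] [0.82889098 0.30217284 4.83279199] 0.0005021221245764296
```

View pics/side5.png

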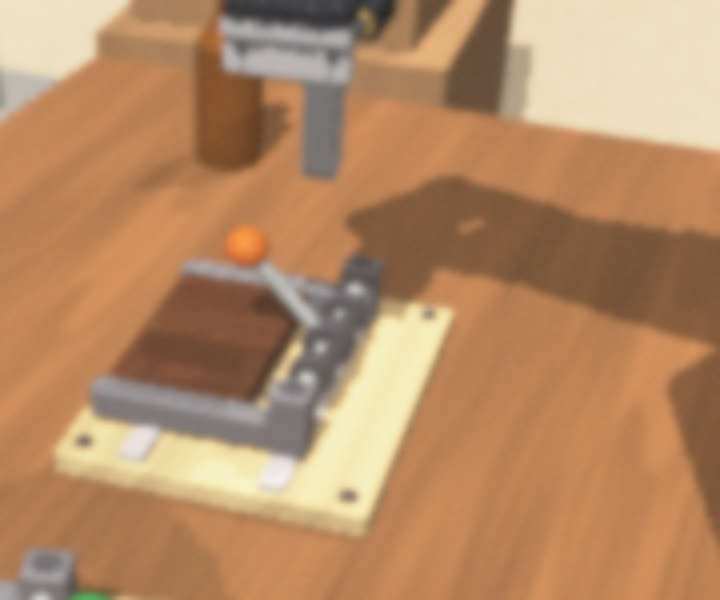

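The ball at crop (246,245) leans 41.3° by measurement (stop at 42°), and the boards look joined. Withdrawing so the top camera can check the jaw distance.

{"method": "step_arm", "body": {
  "steps": [
    {"x": -0.035, "y": 0, "z": 0, "ax": 0, "ay": 0, "az": 0, "claw": 0.0},
    {"x": -0.035, "y": 0.01, "z": 0, "ax": 0, "ay": 0, "az": 0, "claw": 0.0},
    {"x": -0.03, "y": 0.025, "z": 0, "ax": 0, "ay": 0, "az": 0, "claw": 0.0},
    {"x": -0.025, "y": 0.03, "z": 0, "ax": 0, "ay": 0, "az": 0, "claw": 0.0},
    {"x": 0, "y": 0.038, "z": 0, "ax": 0, "ay": 0, "az": 0, "claw": 0.0}
  ]
}}

```text
time_s: 7.57
ee_pos: [0.3881, -0.3126, 0.1889]
eef_rot: [3.132, -0.005, 0.086]
force: [0.8, 0.8, 0.0]
grip_width: 0.0005
```

{"method": "step_arm", "body": {
  "steps": [
    {"x": 0, "y": 0.038, "z": 0, "ax": 0, "ay": 0, "az": 0, "claw": 0.0},
    {"x": 0, "y": 0.038, "z": 0, "ax": 0, "ay": 0, "az": 0, "claw": 0.0},
    {"x": 0, "y": 0.03, "z": 0, "ax": 0, "ay": 0, "az": 0, "claw": 0.0},
    {"x": 0, "y": 0, "z": 0, "ax": 0, "ay": 0, "az": 0, "claw": 0.0}
  ]
}}

```text
time_s: 7.9
ee_pos: [0.397, -0.4294, 0.1912]
eef_rot: [3.126, -0.01, 0.082]
force: [-0.6, -0.2, -0.2]
grip_width: 0.0003
```

```bash
python3 ball.py side6; python3 - <<'E'
from h import *
p,d=vision.camera("top");np.save("pics/top6.npy",p);cv2.imwrite("pics/top6.png",p[:,:,::-1]);cv2.imwrite("pics/top6c.png",cv2.resize(p[135:235,260:380],None,fx=6,fy=6,interpolation=2)[:,:,::-1])
b,_=blob(p,"g");print(b)
E
```

```text
[277 151  10   9  72] [281.33333333 154.97222222]
ball [ 0.54699155 -0.19746761  0.12098045] t 0.057711908393738194 up 0.06598044646478535 r 0.08765890534417843 lean 41.17560397786422
7.95 [ 0.39702345 -0.42758809  0.19104824] [ 0.10113189  0.03387118 -0.73055374] 0.0002962531202499504
[(61, np.float64(187.57), np.float64(206.0))]
```

View pics/top6c.png

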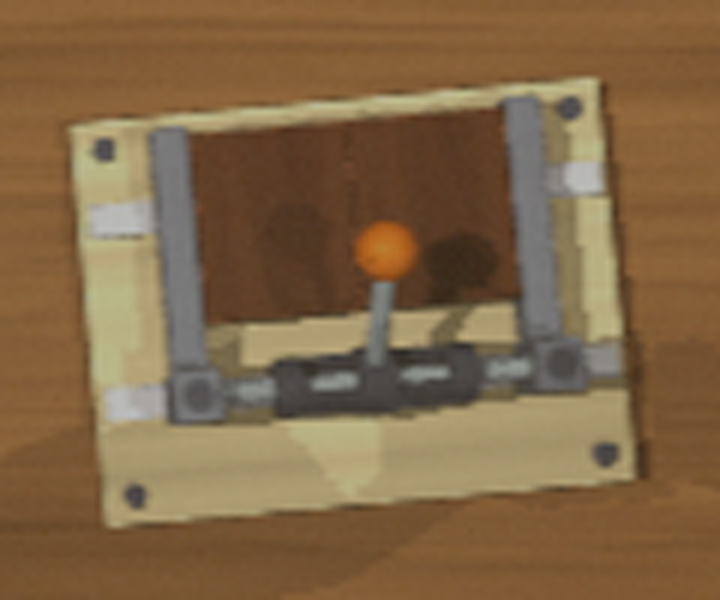

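View pics/top6.png

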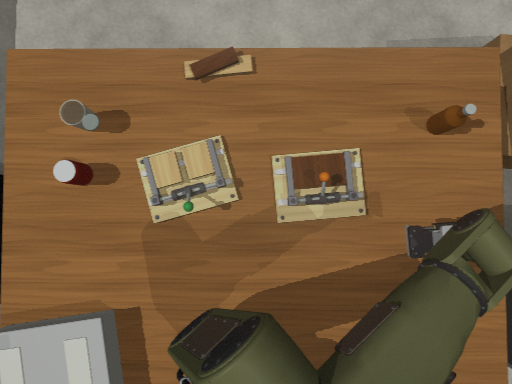

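The top view shows no gap between the boards. The jaw blocks are at crop (198,393) and (562,363), about 170 mm apart, and the green ball hasn't moved. Handing in.

```bash
python3 - <<'E'
from h import *
from station import ticket
L=plane("top",260+198/6-.4,135+393/6-.4,.072);Q=plane("top",260+562/6-.4,135+363/6-.4,.072);print(np.linalg.norm(L-Q))
print(ticket.hand_in())
E
```

```text
0.17032868921950475
the job is handed in; nothing more can be done
None
```

The orange-handled cramp is closed: its handle is swung over to the stop, the boards are together, and I handed the job in after about 8 s.

I gripped the orange ball and carried it up and over. It slipped out of the fingers at about 23° past upright. I then pushed it the rest of the way from behind with closed fingers, until the force jumped to about 50 N at the fingertips, and withdrew clear of everything.

- **Handle:** my last measurement puts it at 41.2° against the 42° stop. The shortfall is within the 2 mm calibration error, because the ball also measured 88 mm from the axis instead of 85 mm.
- **Joint:** the jaw ends are 170.3 mm apart, where 170 mm means the boards touch, and the top view shows no gap.
- **Other cramp:** the green ball has not moved: it is within 0.1 pixel of where it started in the top view.

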